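# Stack a strainer cascade on the sample tube

### The arm

A 6-joint arm with a two-finger parallel gripper is mounted at the origin on the work surface. World frame = base frame: x ahead of the robot, y to its left, z up, the work surface at z = 0. Lengths are in m, angles in rad, forces in N, time in s.
With the tool pointing down it reaches from about 0.25 to 0.725 m from the base axis. Payload 4 kg.
Tool frame: the origin (TCP) lies midway between the tips of the shut fingers; the grasp point (between the pads) lies 19 mm behind it; z points along the fingers, y is the line along which they close (so a half turn about z gives the same grasp; the last joint's range is limited). The gripper opens to 85 mm and grips with 20 to 120 N. Pads are 22 mm wide; open, the fingers measure 114 mm over their backs; the gripper's body (76 mm by 85 mm) begins 54 mm behind the grasp point. The pads swing forward as they close: fully open they stand 13 mm farther back than shut.
Start: joints at [1.293, 0.241, 0.005, 1.335, 0, 1.571], TCP at [0.137, 0.481, 0.231] pointing down, gripper open.
Joint ranges: [-2.72, 2.72], [-1.05, 1.87], [-1.09, 1.28], [-1.99, 2.15], [-1.42, 1.44], [-3.14, 3.14]. Speed limits (rad/s): [2.79, 2.79, 3.14, 3.14, 3.14, 3.14].

### API

Orientations are given as a unit quaternion [x, y, z, w].
In Python, from workcell import get_obs, camera, job_done, silhouettes gives the robot as it stands. The module is installed in compiled form; this text tells all that it offers.
- The arm moves only by the tool drive_tool, never from a script. Its argument "increments" is a list of rows, each a list of 3 entries, a list of its own where there are three numbers: the shift along the world's x, y, z in mm, then the turn, a rotation vector about the world's x, y, z in degrees, then the opening, from 0 (shut) to 1 (fully open). A call has 1 to 8 rows; each row shifts and turns the commanded pose from where the row before left it; what a row does not reach is not made up. A row lasts 1/12 s, in which the tool goes at most 41.7 mm and 7.16 degrees, less where a joint would pass 70% of its speed; a pose out of reach is approached as far as the arm can. A call is refused whole if a number of a shift passes 41.7 or a number of a turn 7.16, either way. A call with a gripper value outside its range is refused whole. The fingers move at their own pace and stop on an object; the grip force is fixed at half the most. Time passes only in rows, so rows that do not move let the fingers close. It gives the time, the measured TCP pose, the force, the opening and the grip force at its end, in the units of the state.
- get_obs(): the state, without advancing time (a new reading comes with each control period).
- camera(name): name is "scene" or "top" or "wrist"; returns a dict with "image" (400x640x3 uint8, red, green, blue), "K" (3x3 intrinsics, pixels), "view" (4x4, takes a point from world to camera coordinates). Camera axes: x right, y down, z forward; pixel columns grow to the right and rows downward; lengths in m; the calibration is good to about 2 mm. A picture is of the moment at which its call begins. There is no depth.
- job_done(): hands the job in; it is judged then, once.
Trained networks look in a picture, given as the dict that the camera call returned (one of the last four; its "shot" number tells which), for a name from the list of things; names that differ only in an ending like _2 or _b are one class to them, and where a whole thing is asked for, a point or a joint stands for the part that bears it (a point fixed in the world has none). Each returns a list of dicts, best first, with "conf" (0 to 1); they miss things now and then, are a little off and sometimes report something else, mostly with a low value. They report only what shows in the picture. A call takes as long as a camera call.
- silhouettes(query, picture): "region" (400x640 bool, what is visible of it) and "bbox" ([left, top, right, bottom] in pixels, round what is visible of it).
The state is a dict: "clock": time; "joint_pos": joint angles; "joint_vel": joint speeds; "tau": joint torques, N m; "eef_pos": TCP position; "tool_rot": TCP orientation; "ft_force": force on the tool from outside, world axes, zero at the start; "ft_torque": the same for the moment, N m; "grip_width": finger opening in m; "grasp_force": force on a finger pad.
Only numpy, scipy, OpenCV 4.12 (cv2) and the standard library are available. Lean on these libraries where they do the work, as an engineer would, in place of code of your own. Each camera call takes 0.05 s, during which the arm holds its last target. There are 200 camera calls.

### The job

Build the filter cascade on the open tube with the clear ring, finest mesh at the bottom: first the blue strainer into the ring, then the white one into it, then the yellow one, and last the grey funnel on top. Seat each piece upright and fully home, and let go of it, before fetching the next; leave the green strainer, the vial, the tweezers and the pipette where they are.

Things in the scene. Friction and masses are not known exactly. Their poses are not given: they have to be found in the camera images.
- strainer_blue: blue strainer cup (40 micrometre mesh, the finest), loose, upright, about 16 g. Origin: centre of underside. z 0-14 mm: spigot, 22 mm across at the foot, 29 mm from z 9; flat shoulder at z 14; z 14-30: grip band 42 mm across; narrows to 39 mm at the rim, z 38. Mouth 31 mm wide, 20 deep: the next spigot drops in, 1 mm clear all round, its shoulder rests on this rim, so each strainer adds 24 mm
- strainer_white: white strainer cup (70 micrometre mesh), loose, upright, about 16 g. Origin: centre of underside. z 0-14 mm: spigot, 22 mm across at the foot, 29 mm from z 9; flat shoulder at z 14; z 14-30: grip band 42 mm across; narrows to 39 mm at the rim, z 38. Mouth 31 mm wide, 20 deep: the next spigot drops in, 1 mm clear all round, its shoulder rests on this rim, so each strainer adds 24 mm
- strainer_yellow: yellow strainer cup (100 micrometre mesh), loose, upright, about 16 g. Origin: centre of underside. z 0-14 mm: spigot, 22 mm across at the foot, 29 mm from z 9; flat shoulder at z 14; z 14-30: grip band 42 mm across; narrows to 39 mm at the rim, z 38. Mouth 31 mm wide, 20 deep: the next spigot drops in, 1 mm clear all round, its shoulder rests on this rim, so each strainer adds 24 mm
- strainer_green: green stackable cell strainer, a spare that is not wanted: same shape and size as the others (42 mm across, 38 mm tall, origin at the centre of its underside). Stays where it is.
- funnel: dark grey hopper funnel, loose, upright, about 22 g, 54 mm tall. Origin: centre of underside, z up. Same spigot as the strainers (z 0-14 mm, 22 to 29 mm across), flat shoulder 38 mm across at z 14, cone from z 18 to 32, then an upright round wall 54 mm across from z 32 to 54: grip it there
- tube_stand: fixed: open clear 50 mL tube in a grey stand (foot 72 mm across), on top a clear ring with black collar, 42 mm across, rim 130 mm above the origin, mouth like a strainer's (31 mm wide, 20 deep); side port sticks out 10 mm, 14 below the rim. Origin: centre of underside. Seated, the stacked pieces' origins are on its axis at 116, 140, 164, 188 mm (funnel)
- capped_stand: bystander, fixed: amber 50 mL tube with a red screw cap in the same kind of grey stand, 124 mm tall, foot 72 mm across. Origin: centre of its underside. Not to be used.
- vial: bystander, loose: glass vial with red cap, 28 mm across, 51 mm tall, standing upright. Origin: centre of its underside.
- tweezers: bystander, loose: steel tweezers lying flat on the bench, 130 mm long along their x (from -68 to +62 mm), 9 mm wide, 7 mm tall. Origin: on the bench under their middle.
- pipette: bystander, loose: white hand pipette with yellow plunger button lying on the bench, about 285 mm long along its x (button at -123 mm, nose at +161 mm), 35 mm wide, 31 mm tall. Origin: on the bench under it.

How it is judged:
By the outcome, as a careful person would: the job done as asked, in the order asked, and still so for the second after the job is handed in, with the robot touching nothing.
It also fails if it takes over 93 s, if anything falls off the work surface, if the arm or the gripper's body presses on something with over 40 N, if the wrist force passes 120 N, or if a joint passes its speed limit or range.

## Working session

There is one attempt and no reset: what is moved stays moved. The work goes in short steps, Python scripts to look and compute and a tool call to move; the robot and the scene stay as the last step left them, time stands still between calls to the robot, and variables do not carry over. Pictures are saved under pics/ and viewed, at most 14 in all, crops included, and the job is handed in when it is done.

Besides the shell and the picture viewer there is one more tool, called after "Emit:" in YAML: its name, and indented under it one key for each argument. drive_tool: Moves the arm, as the interface text tells. Its arguments: {"type":"object","properties":{"increments":{"type":"array"}},"required":["increments"]}

```bash
mkdir -p pics; cat > h.py <<'E'
import numpy as np, cv2
from workcell import get_obs, camera, job_done, silhouettes
def save(c,n,crop=None):
    im=c["image"]
    if crop: im=im[crop[1]:crop[3],crop[0]:crop[2]]
    cv2.imwrite("pics/"+n,im[:,:,::-1])
def ray(c,u,v):
    V=np.array(c["view"]);K=np.array(c["K"]);R=V[:3,:3];t=V[:3,3]
    return -R.T@t, R.T@np.linalg.solve(K,[u,v,1.])
def atz(c,u,v,z):
    o,d=ray(c,u,v); return o+d*(z-o[2])/d[2]
def proj(c,P):
    V=np.array(c["view"]);K=np.array(c["K"]);p=K@(V[:3,:3]@np.asarray(P).T+V[:3,3:4]);return (p[:2]/p[2]).T
E
python3 - <<'E'
from h import *
o=get_obs();print(o["clock"],o["eef_pos"],o["tool_rot"],o["grip_width"])
cs={n:camera(n) for n in("scene","top","wrist")}
for n,c in cs.items():
    save(c,n+"0.png");V=c["view"];print(n,(-V[:3,:3].T@V[:3,3]).round(3),V[2,:3].round(2),c["K"][0,0])
for n in("scene","top","wrist"):
  for q in("strainer_blue","strainer_white","strainer_yellow","strainer_green","funnel","tube_stand","capped_stand","vial","tweezers","pipette"):
    for s in silhouettes(q,cs[n])[:2]:
        print(n,q,round(s["conf"],2),np.round(s["bbox"]),s["region"].sum())
E
```

```text
0.0 [0.13692495 0.48021707 0.23042563] [ 1.38446857e-01  9.90369318e-01 -1.02695750e-03 -1.62692174e-04] 0.08517218646714866
scene [0.945 0.456 0.687] [-0.49 -0.45 -0.75] 416.8167200525846
top [0.275 0.064 1.284] [ 0.19  0.   -0.98] 474.7314604902636
wrist [0.066 0.501 0.373] [ 0.28 -0.08 -0.96] 320.11347430214806
scene strainer_blue 0.71 [238. 186. 256. 203.] 331
scene strainer_white 0.73 [190. 163. 212. 180.] 332
scene strainer_yellow 0.6 [337. 270. 360. 293.] 488
scene strainer_green 0.64 [345. 179. 366. 200.] 352
scene funnel 0.59 [265. 214. 296. 245.] 689
scene funnel 0.26 [188. 160. 213. 181.] 335
scene tube_stand 0.77 [375. 192. 407. 258.] 1566
scene capped_stand 0.7 [225.  83. 254. 135.] 904
scene capped_stand 0.69 [340. 179. 362. 203.] 325
scene vial 0.55 [292. 145. 307. 172.] 257
scene tweezers 0.74 [293. 184. 319. 219.] 113
scene pipette 0.56 [423. 265. 478. 400.] 1864
top strainer_blue 0.53 [357. 156. 370. 170.] 193
top strainer_white 0.71 [401. 145. 417. 160.] 184
top strainer_yellow 0.68 [245. 152. 259. 167.] 194
top strainer_green 0.47 [298. 221. 315. 236.] 191
top funnel 0.75 [302. 141. 324. 165.] 321
top tube_stand 0.87 [237. 193. 267. 225.] 605
top capped_stand 0.57 [432. 206. 464. 233.] 656
top capped_stand 0.26 [303. 140. 322. 163.] 335
top tweezers 0.57 [320. 166. 330. 202.] 130
top pipette 0.79 [174. 133. 202. 227.] 755
top pipette 0.31 [434. 204. 461. 234.] 621
```

View pics/top0.png

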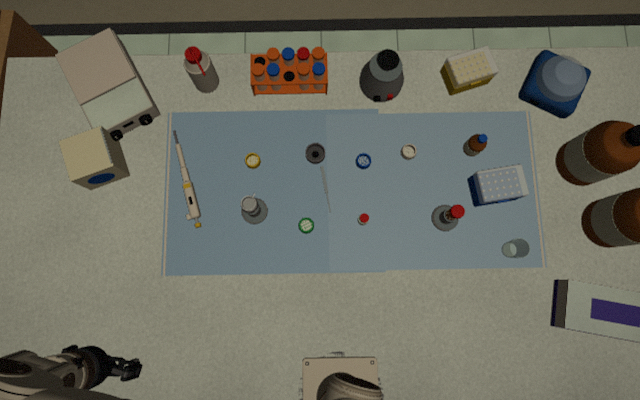

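View pics/scene0.png

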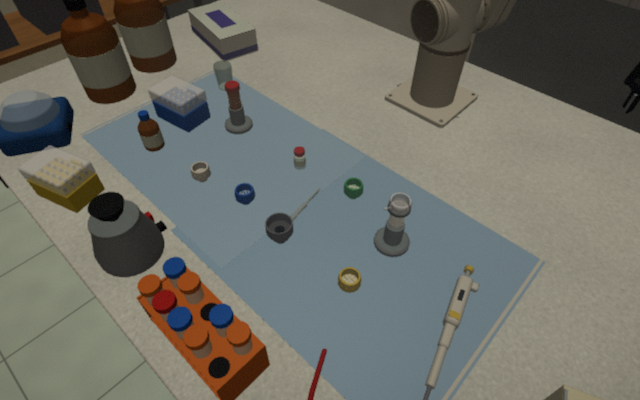

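The top view shows blue (363,160), white (408,152), yellow (252,160), the funnel (315,153), the tube ring (250,203) and the spare green (306,226). The networks' boxes agree with this. Next I'll triangulate with model outlines.

```bash
cat >> h.py <<'E'
from scipy.optimize import least_squares
PR={"s":[(0,11),(9,14.5),(14,14.5),(14,21),(30,21),(38,19.5)],
"f":[(0,11),(9,14.5),(14,19),(18,19),(32,27),(54,27)],
"t":[(0,36),(4,36),(98,21),(130,21)],"v":[(0,14),(51,14)],"c":[(0,36),(90,17),(124,17)]}
A=np.linspace(0,2*np.pi,48,endpoint=False)
def model(k): return np.array([(r*np.cos(a),r*np.sin(a),z) for z,r in PR[k] for a in A])/1000
def bb(p): return np.r_[p.min(0),p.max(0)]
def fit(k,views,x0,fixz=None):
    M=model(k)
    def f(x):
        P=M+np.r_[x[:2],x[2] if fixz is None else fixz]
        return np.concatenate([bb(proj(c,P))-(b+np.array([0,0,0,0])) for c,b in views])
    r=least_squares(f,x0 if fixz is None else x0[:2],loss="soft_l1"); return r.x,f(r.x)
E
python3 - <<'E'
from h import *
np.set_printoptions(precision=4,suppress=True)
a,b,w=camera("scene"),camera("top"),camera("wrist"); save(w,"w0.png")
for q,k in(("strainer_blue","s"),("strainer_white","s"),("strainer_yellow","s"),("strainer_green","s"),("funnel","f"),("tube_stand","t"),("capped_stand","c"),("vial","v")):
    v=[]
    for c in(a,b):
        s=silhouettes(q,c)
        if s: v.append((c,np.array(s[0]["bbox"],float)))
    u=v[-1][1]; x0=atz(v[-1][0],(u[0]+u[2])/2,(u[1]+u[3])/2,.03); x0[2]=0
    for fz in(None,0.):
        x,r=fit(k,v,x0,fz); print(q,len(v),x,r.round(1))
E
```

```text
strainer_blue 2 [ 0.606  -0.0817 -0.0087] [-0.4 -0.9  2.1  1.7 -0.1 -0.4  1.  -0. ]
strainer_blue 2 [ 0.6061 -0.0792] [-0.3 -3.1  2.4 -0.2 -0.8 -1.3  0.4 -0.8]
strainer_white 2 [ 0.6345 -0.2182 -0.0708] [-149.3    0.5 -149.2   -2.1   -2.1    5.4   -1.3    1.7]
strainer_white 2 [ 0.6204 -0.105 ] [-120.    -0.1 -118.4   -0.7  -38.1    3.9  -37.     1. ]
strainer_yellow 2 [0.618  0.2241 0.0001] [-4.4 -0.5  1.9  0.6 -1.8 -0.9  2.9  2.1]
strainer_yellow 2 [0.618  0.2241] [-4.4 -0.5  1.9  0.6 -1.8 -0.9  2.9  2.1]
strainer_green 2 [ 0.4288  0.0803 -0.0148] [ 2.1 -0.1 -0.4  0.2 -0.  -2.8  0.7  0.7]
strainer_green 2 [0.4324 0.082 ] [ 2.  -3.6 -0.2 -3.  -0.9 -4.9  0.1 -1.2]
funnel 2 [ 0.6283  0.0558 -0.0073] [ 1.4 -0.9 -1.7  0.9  1.7 -0.8 -2.2  0.8]
funnel 2 [0.6291 0.059 ] [ 1.8 -2.2 -1.  -0.1  0.4 -1.8 -3.4 -0.1]
tube_stand 2 [ 0.4748  0.222  -0.0071] [ 0.8 -0.5  1.   1.3  1.6 -0.1  1.9 -1. ]
tube_stand 2 [0.4768 0.2233] [ 1.  -2.2  1.6  0.3  0.7 -1.4  1.2 -2. ]
capped_stand 2 [ 0.4514 -0.2946 -0.008 ] [ 1.7  1.3 -1.7 -2.6 -3.9  0.1  1.4 -0.4]
capped_stand 2 [ 0.4517 -0.2898] [ 2.3 -0.8 -0.8 -4.1 -5.  -0.5  0.4 -0.7]
vial 2 [ 0.4816 -0.0025  0.0599] [  9.   -0.6  12.6   3.4  93.6  -0.6  76.4 -16.6]
vial 2 [ 0.4545 -0.0592] [  0.2   2.4   3.1   4.1 113.8  13.3  96.9  -3.8]
```

View pics/w0.png

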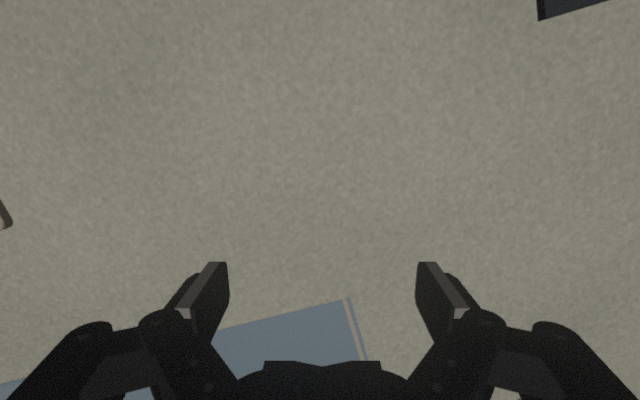

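The wrist view shows only bench and the fingertips near (220,262) and (425,262), so a thing under the TCP will show near row 170. I'll move over the tube first.

Emit:
drive_tool:
  increments:
    - [[31,-23.4,4],[0,0,0],1]
    - [[31,-23.4,4],[0,0,0],1]
    - [[31,-23.4,4],[0,0,0],1]
    - [[31,-23.4,4],[0,0,0],1]
    - [[31,-23.4,4],[0,0,0],1]
    - [[31,-23.4,0],[0,0,0],1]
    - [[31,-23.4,0],[0,0,0],1]
    - [[31,-23.4,0],[0,0,0],1]

```text
clock: 3.27
eef_pos: [0.3865, 0.2923, 0.2517]
tool_rot: [0.138, 0.99, 0.0, 0.0]
ft_force: [0.8, 0.3, 0.3]
grip_width: 0.0855
grasp_force: 0.0
```

Emit:
drive_tool:
  increments:
    - [[31,-23.4,0],[0,0,0],1]
    - [[31,-23.4,0],[0,0,0],1]
    - [[29,-23,0],[0,0,0],1]
    - [[0,0,0],[0,0,0],1]
    - [[0,0,0],[0,0,0],1]

```text
clock: 3.68
eef_pos: [0.4773, 0.2223, 0.2508]
tool_rot: [0.14, 0.99, -0.0, -0.0]
ft_force: [-1.2, 0.8, 0.3]
grip_width: 0.0853
grasp_force: 0.0
```

```bash
python3 - <<'E'
from h import *
o=get_obs();print(o["clock"],o["eef_pos"],o["joint_pos"].round(2) if hasattr(o["joint_pos"],'round') else o["joint_pos"])
w=camera("wrist"); save(w,"w1.png")
for q in("tube_stand","strainer_blue","strainer_white","strainer_yellow","strainer_green","funnel"):
    for s in silhouettes(q,w)[:1]: print(q,round(s["conf"],2),s["bbox"])
print(proj(w,[[.476,.223,.13],o["eef_pos"],[.618,.224,.038]]))
E
```

```text
3.6833 [0.47729181 0.22233809 0.25080762] [0.44 0.29 0.12 1.4  0.   0.72]
tube_stand 0.7 [291.1, 147.0, 352.0, 231.1]
strainer_blue 0.73 [117.4, 308.9, 148.2, 329.3]
strainer_yellow 0.88 [335.8, 258.2, 369.8, 297.7]
strainer_green 0.91 [173.6, 155.9, 213.8, 192.6]
funnel 0.62 [214.6, 303.1, 251.7, 351.0]
[[321.51724799 195.78851594]
 [320.68155762 263.767513  ]
 [353.86115417 281.17561565]]
```

View pics/w1.png

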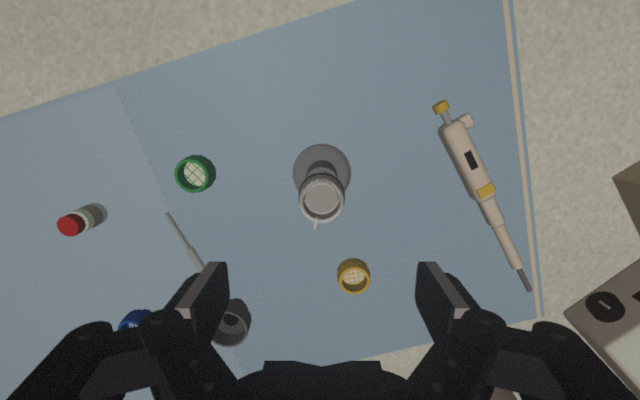

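The wrist view shows the ring at about (322,199) with its port pointing to the image bottom (+x), clear of the fingers. Yellow is at (354,277), green (195,174), and the funnel (232,322) is partly hidden by a finger. I'll refine with rim-circle edge fits and take a second place for height.

```bash
cat >> h.py <<'E'
from scipy.optimize import minimize
from scipy.ndimage import map_coordinates
def gmag(c):
    g=cv2.GaussianBlur(c["image"].astype(np.float32),(0,0),1.0)
    return sum(np.hypot(cv2.Sobel(g[:,:,i],cv2.CV_32F,1,0),cv2.Sobel(g[:,:,i],cv2.CV_32F,0,1)) for i in range(3))
def circ(x,y,z,r): return np.c_[x+r*np.cos(A),y+r*np.sin(A),np.full(48,z)]
def rimfit(cs,x0,radii,R=0.010,zfree=0.0):
    """x0 = rim centre; edge strength on rim circles over views; grid then polish"""
    G=[gmag(c) for c in cs]
    def f(p,z):
        s=0
        for c,g in zip(cs,G):
            for r in radii:
                q=proj(c,circ(p[0],p[1],z,r)); s+=np.minimum(map_coordinates(g,[q[:,1],q[:,0]],order=1,mode='nearest'),250).mean()
        return -s
    best=None
    for z in (np.arange(-zfree,zfree+1e-6,.002)+x0[2]):
        gx=np.arange(-R,R+1e-6,.001)
        b=min(((f((x0[0]+i,x0[1]+j),z),x0[0]+i,x0[1]+j) for i in gx for j in gx))
        r=minimize(f,b[1:],args=(z,),method="Nelder-Mead",options=dict(initial_simplex=np.array(b[1:])+[[0,0],[.001,0],[0,.001]],xatol=1e-4))
        if best is None or r.fun<best[0]: best=(r.fun,r.x[0],r.x[1],z)
    return np.array(best)
E
python3 - <<'E'
from h import *
import pickle
np.set_printoptions(precision=4,suppress=True)
w=camera("wrist"); pickle.dump(w,open("w1.pkl","wb"))
t=rimfit([w],[.476,.223,.13],[.021,.0155],.01); print("tube",t)
y=rimfit([w],[.618,.224,.038],[.0195,.0155]); print("yel",y)
g=rimfit([w],[.430,.081,.038],[.0195,.0155]); print("grn",g)
im=cv2.resize(w["image"],None,fx=4,fy=4,interpolation=cv2.INTER_CUBIC)
for q,rs in((t,(.021,.0155)),(y,(.0195,.0155)),(g,(.0195,.0155))):
  for r in rs: cv2.polylines(im,[np.round((proj(w,circ(*q[1:],r))+.5)*4).astype(int)],True,(255,0,0),1)
cv2.imwrite("pics/ov1.png",im[560:1160,660:1460,::-1][:, :800])
E
```

```text
tube [-430.7955    0.4759    0.2229    0.13  ]
yel [-497.151     0.6171    0.2243    0.038 ]
grn [-481.0681    0.4367    0.0799    0.038 ]
```

View pics/ov1.png

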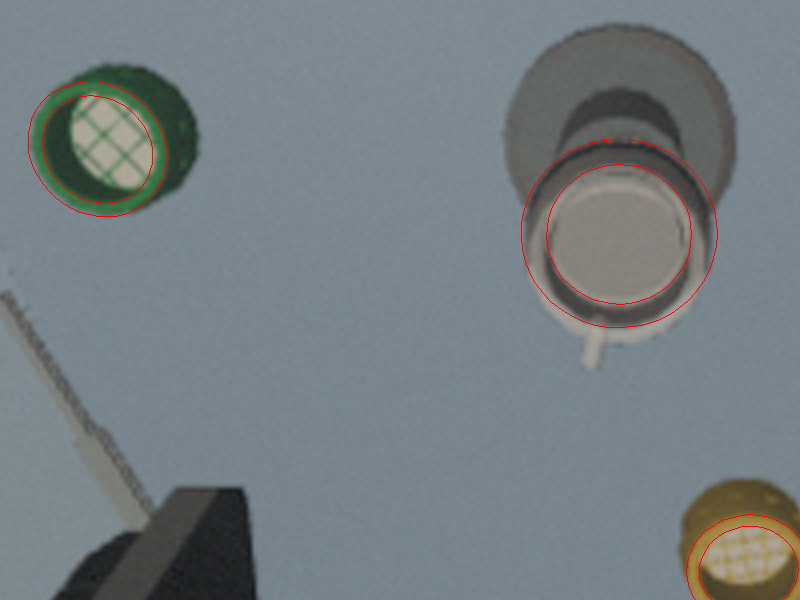

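Green and yellow rims fit well. On the tube the fit sat about 19 crop pixels too high: the true mouth is centred near crop (620,252), picture (320,203). I'll refit it with a 39 mm rim and move towards blue, taking another tube view on the way.

```bash
python3 - <<'E'
from h import *
import pickle
np.set_printoptions(precision=4,suppress=True)
w=pickle.load(open("w1.pkl","rb"))
for z in(.126,.13,.134): print("tube",rimfit([w],[.480,.223,z],[.0195,.0155],.005))
print("foot",atz(w,320,175,.006), "mouth",atz(w,320,203,.13))
E
```

```text
tube [-410.8364    0.4776    0.2235    0.126 ]
tube [-414.8107    0.4764    0.2241    0.13  ]
tube [-441.5812    0.4742    0.2232    0.134 ]
foot [0.4812 0.2215 0.006 ] mouth [0.4802 0.2224 0.13  ]
```

Emit:
drive_tool:
  increments:
    - [[15,-36,0],[0,0,0],1]
    - [[15,-36,0],[0,0,0],1]
    - [[0,0,0],[0,0,0],1]
    - [[0,0,0],[0,0,0],1]

```text
clock: 4.42
eef_pos: [0.5064, 0.1508, 0.2514]
tool_rot: [0.14, 0.99, 0.0, 0.0]
ft_force: [-0.5, 0.6, -0.0]
grip_width: 0.0852
grasp_force: 0.0
```

```bash
python3 - <<'E'
from h import *
import pickle
np.set_printoptions(precision=4,suppress=True)
w=pickle.load(open("w1.pkl","rb"));w2=camera("wrist");pickle.dump(w2,open("w2.pkl","wb"));print(get_obs()["eef_pos"])
t=rimfit([w,w2],[.480,.223,.13],[.0195,.0155],.005,.008);print("tube",t)
y=rimfit([w,w2],[.617,.224,.038],[.0195,.0155],.005,.006);print("yel",y)
f=rimfit([w2],[.629,.057,.054],[.027],.008);print("fun",f)
im=cv2.resize(w2["image"],None,fx=4,fy=4,interpolation=cv2.INTER_CUBIC)
for q,rs in((t,(.0195,.0155)),(y,(.0195,.0155)),(f,(.027,))):
  for r in rs: cv2.polylines(im,[np.round((proj(w2,circ(*q[1:],r))+.5)*4).astype(int)],True,(255,0,0),1)
p=proj(w2,t[None,1:])[0]*4; print(p/4); a=int(p[0])-400;b=int(p[1])-150
cv2.imwrite("pics/ov2.png",im[b:b+600,a:a+800,::-1])
for s in silhouettes("strainer_blue",w2)[:1]: print(s["bbox"])
E
```

```text
[0.506  0.1518 0.2514]
tube [-774.4405    0.4792    0.2196    0.122 ]
yel [-992.4432    0.6181    0.2243    0.036 ]
fun [-231.2701    0.6301    0.053     0.054 ]
[391.1542 142.6592]
[155.8, 278.0, 185.5, 309.1]
```

View pics/ov2.png

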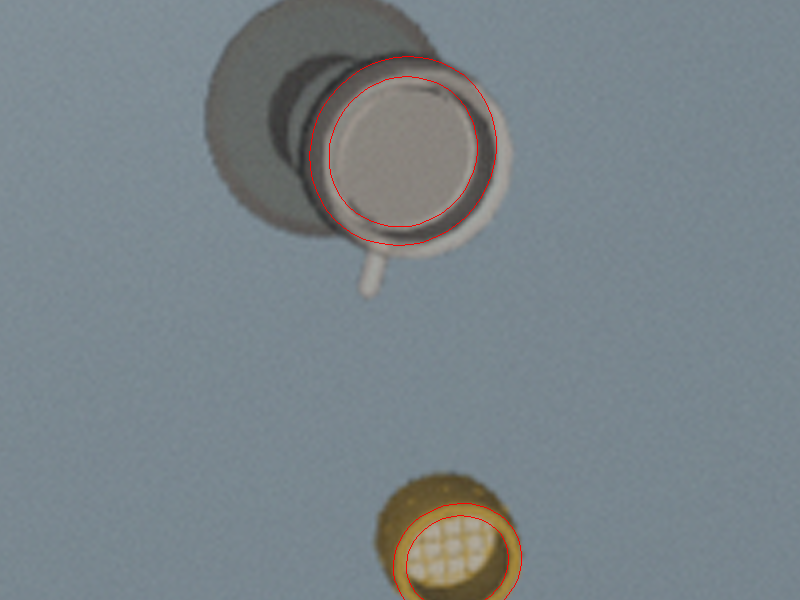

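The fit latched onto the mouth's lower rim (crop circle left and up). The bright top rim spans about crop x 325–512, y 65–257, centred at picture (395,144.8). I'll triangulate that with the first view (320.4,203) and move on to blue.

```bash
python3 - <<'E'
from h import *
import pickle
np.set_printoptions(precision=4,suppress=True)
w=pickle.load(open("w1.pkl","rb"));w2=pickle.load(open("w2.pkl","rb"))
def tri(*v):
    M=np.zeros((3,3));b=np.zeros(3)
    for c,u,vv in v:
        o,d=ray(c,u,vv);d/=np.linalg.norm(d);P=np.eye(3)-np.outer(d,d);M+=P;b+=P@o
    return np.linalg.solve(M,b)
print(tri((w,320.4,203),(w2,395,144.8)),atz(w,320.4,203,.13),atz(w2,395,144.8,.13))
# restricted refit: start at good guess, small window, outer rim edge
for z in(.126,.13,.134):print(rimfit([w,w2],[.4805,.2225,z],[.0195,.0155],.002),rimfit([w,w2],[.4805,.2225,z],[.021],.002),rimfit([w,w2],[.4805,.2225,z],[.0195],.002))
E
```

```text
[0.4818 0.2221 0.1238] [0.4802 0.2228 0.13  ] [0.4805 0.2209 0.13  ]
[-767.15      0.4786    0.2195    0.126 ] [-297.5848    0.4809    0.2199    0.126 ] [-383.0227    0.4792    0.2205    0.126 ]
[-741.1238    0.4777    0.2193    0.13  ] [-280.1065    0.4799    0.2191    0.13  ] [-367.2629    0.4783    0.2205    0.13  ]
[-650.0706    0.4801    0.22      0.134 ] [-301.9956    0.4752    0.2225    0.134 ] [-333.1987    0.4796    0.2203    0.134 ]
```

Emit:
drive_tool:
  increments:
    - [[13,-37,-8],[0,0,0],1]
    - [[13,-37,-8],[0,0,0],1]
    - [[13,-37,-8],[0,0,0],1]
    - [[13,-37,-8],[0,0,0],1]
    - [[13,-37,-8],[0,0,0],1]
    - [[13,-37,-8],[0,0,0],1]
    - [[0,0,0],[0,0,0],1]
    - [[0,0,0],[0,0,0],1]

```text
clock: 5.18
eef_pos: [0.584, -0.0707, 0.2022]
tool_rot: [0.139, 0.99, 0.0, -0.001]
ft_force: [-1.3, 0.0, 0.7]
grip_width: 0.0855
grasp_force: 0.0
```

```bash
python3 - <<'E'
from h import *
import pickle
np.set_printoptions(precision=4,suppress=True)
w2=pickle.load(open("w2.pkl","rb"));w3=camera("wrist");pickle.dump(w3,open("w3.pkl","wb"));print(get_obs()["eef_pos"],get_obs()["joint_pos"])
for n,x0,k in(("strainer_blue",[.606,-.08,.038],(.0195,.0155)),("strainer_white",[.62,-.2,.038],(.0195,.0155)),("funnel",[.629,.057,.054],(.027,))):
    for s in silhouettes(n,w3)[:1]:
        b=s["bbox"];print(n,s["conf"],b)
        if n=="strainer_white": x0=atz(w3,(b[0]+b[2])/2,(b[1]+b[3])/2,.03);x0[2]=.038
    print(n,rimfit([w3],x0,k,.01), rimfit([w2,w3],x0,k,.008,.006))
save(w3,"w3.png")
E
```

```text
[ 0.584  -0.0694  0.2028] [-0.1186  0.43    0.2001  1.3422  0.0007  0.159 ]
strainer_blue 0.57 [300.0, 186.4, 342.9, 231.4]
strainer_blue [-455.5571    0.6115   -0.0793    0.038 ] [-787.585     0.6114   -0.0793    0.038 ]
strainer_white 0.6 [195.6, 238.0, 242.3, 276.3]
strainer_white [-344.8156    0.6259   -0.1914    0.038 ] [-575.249     0.6276   -0.1938    0.032 ]
funnel 0.95 [423.3, 171.1, 487.6, 230.3]
funnel [-234.3674    0.6302    0.0525    0.054 ] [-463.8366    0.6302    0.0525    0.054 ]
```

View pics/w3.png

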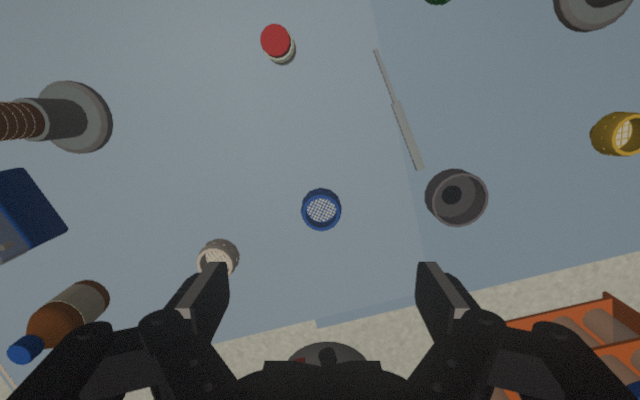

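Blue is at (321,209), white (218,257), the funnel (456,197), all upright and with room for the fingers. Blue's rim centre is at (0.611, -0.079), height 38 mm as the text says. Going down to grasp it.

Emit:
drive_tool:
  increments:
    - [[14,-5,-36],[0,0,0],1]
    - [[13.4,-4.3,-36],[0,0,0],1]
    - [[0,0,-40],[0,0,0],1]
    - [[0,0,-40],[0,0,0],1]
    - [[0,0,-26],[0,0,0],1]
    - [[0,0,-17],[0,0,0],1]
    - [[0,0,0],[0,0,0],1]
    - [[0,0,0],[0,0,0],0.3]

```text
clock: 6.05
eef_pos: [0.6109, -0.0778, 0.008]
tool_rot: [0.137, 0.991, 0.0, -0.001]
ft_force: [0.1, 0.5, 0.6]
grip_width: 0.0754
grasp_force: 0.0
```

Emit:
drive_tool:
  increments:
    - [[0,0,0],[0,0,0],0.3]
    - [[0,0,0],[0,0,0],0.3]
    - [[0,0,0],[0,0,0],0.3]
    - [[0,0,0],[0,0,0],0.3]
    - [[0,0,0],[0,0,0],0.3]
    - [[0,0,0],[0,0,0],0.3]
    - [[0,0,0],[0,0,0],0.3]
    - [[0,0,0],[0,0,0],0.3]

```text
clock: 6.72
eef_pos: [0.6138, -0.0795, 0.0112]
tool_rot: [0.138, 0.99, 0.0, 0.003]
ft_force: [0.2, 1.0, 6.8]
grip_width: 0.04
grasp_force: 60.8
```

Held at 40 mm width with a 6.8 N upward push, so the pads may be on the tapered rim. I'll look before lifting.

```bash
python3 - <<'E'
from h import *
w=camera("wrist");o=get_obs();print(o["eef_pos"],o["ft_force"],o["ft_torque"])
im=cv2.resize(w["image"][180:380,190:450],None,fx=3,fy=3,interpolation=cv2.INTER_CUBIC);cv2.imwrite("pics/g1.png",im[:,:,::-1])
E
```

```text
[ 0.61373572 -0.07949055  0.0112    ] [-0.07414138  1.6199679   6.88212317] [ 0.23649465  0.03718746 -0.02341354]
```

View pics/g1.png

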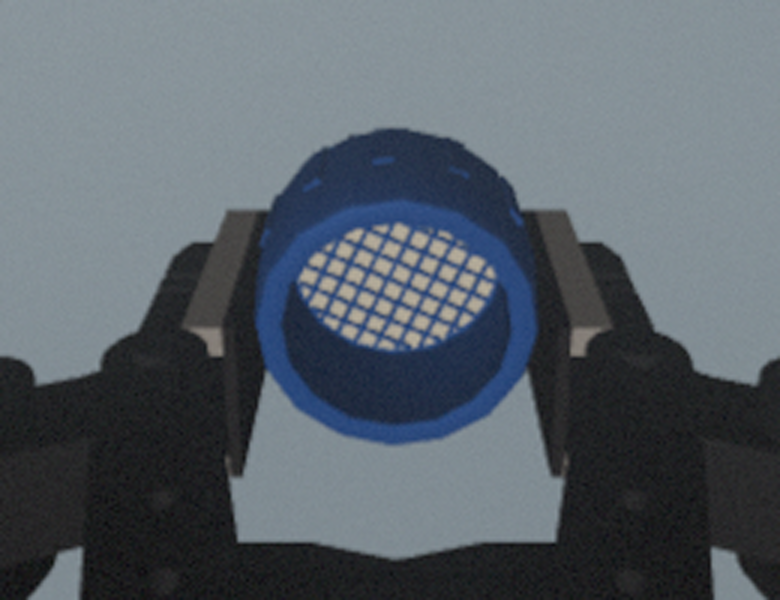

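The cup sits upright between the pads, with its rim centred at crop (397,322). The push is from the pads swinging forward against the bench. I'll lift and carry it to the tube.

Emit:
drive_tool:
  increments:
    - [[0,0,15],[0,0,0],0.3]
    - [[0,0,35],[0,0,0],0.3]
    - [[0,0,40],[0,0,0],0.3]
    - [[0,0,40],[0,0,0],0.3]
    - [[-8,18,35],[0,0,0],0.3]
    - [[-15,34,17],[0,0,0],0.3]
    - [[-15,35,0],[0,0,0],0.3]
    - [[-15,35,0],[0,0,0],0.3]

```text
clock: 7.43
eef_pos: [0.5595, 0.0432, 0.1936]
tool_rot: [0.139, 0.99, 0.001, 0.003]
ft_force: [1.2, 0.9, -0.5]
grip_width: 0.0398
grasp_force: 60.5
```

Emit:
drive_tool:
  increments:
    - [[-15,35,0],[0,0,0],0.3]
    - [[-15,35,0],[0,0,0],0.3]
    - [[-15,35,0],[0,0,0],0.3]
    - [[-15,35,0],[0,0,0],0.3]
    - [[-13,27,0],[0,0,0],0.3]
    - [[-5,11.3,0],[0,0,0],0.3]
    - [[0,0,0],[0,0,0],0.3]
    - [[0,0,0],[0,0,0],0.3]

```text
clock: 8.1
eef_pos: [0.4807, 0.221, 0.1909]
tool_rot: [0.138, 0.99, -0.0, 0.001]
ft_force: [0.2, 0.3, -0.5]
grip_width: 0.0401
grasp_force: 60.5
```

```bash
python3 - <<'E'
from h import *
import pickle
np.set_printoptions(precision=4,suppress=True)
o=get_obs();print(o["clock"],o["eef_pos"],o["ft_force"],o["grip_width"])
w=camera("wrist");pickle.dump(w,open("w4.pkl","wb"))
for dz in(.0,):
    b=rimfit([w],[o["eef_pos"][0],o["eef_pos"][1],o["eef_pos"][2]+.027],[.0195,.0155],.006,.008);print(b)
im=cv2.resize(w["image"],None,fx=4,fy=4,interpolation=cv2.INTER_CUBIC)
for r in(.0195,.0155):
    cv2.polylines(im,[np.round((proj(w,circ(*b[1:],r))+.5)*4).astype(int)],True,(255,0,0),1)
    cv2.polylines(im,[np.round((proj(w,circ(.4803,.221,.13,r))+.5)*4).astype(int)],True,(0,255,0),1)
cv2.imwrite("pics/ov4.png",im[700:1250,880:1680,::-1])
E
```

```text
8.1 [0.4807 0.221  0.1909] [ 0.2454  0.2998 -0.4557] 0.04011993447478534
[-456.0167    0.4795    0.2217    0.2159]
```

View pics/ov4.png

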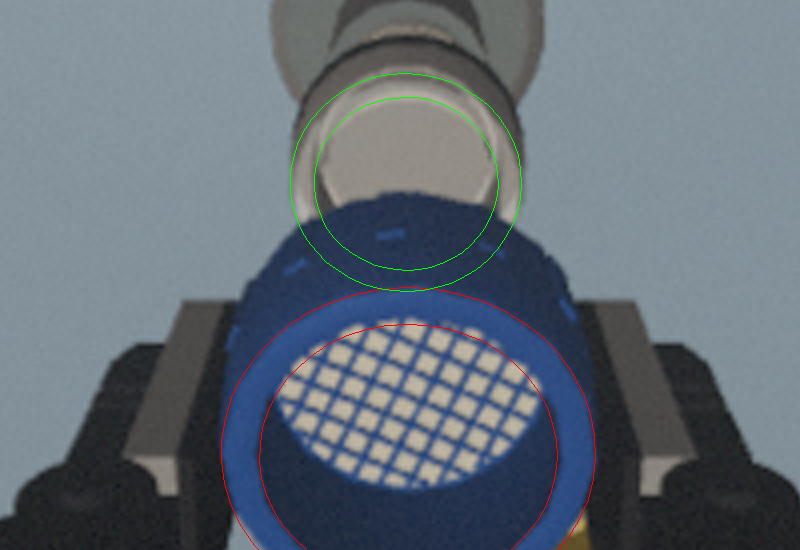

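Blue's rim (red) fits at (0.4795, 0.2217, 0.216), so its foot is 13 mm below the TCP. The ring in the picture runs about 5 crop pixels lower than the green overlay, so its centre is near x = 0.481. I'll shift 1.3 mm in x and lower it.

Emit:
drive_tool:
  increments:
    - [[1.3,0,-22],[0,0,0],0.3]
    - [[0,0,-22],[0,0,0],0.3]
    - [[0,0,-4],[0,0,0],0.3]
    - [[0,0,-4],[0,0,0],0.3]
    - [[0,0,0],[0,0,0],0.3]

```text
clock: 8.57
eef_pos: [0.4821, 0.2197, 0.138]
tool_rot: [0.139, 0.99, -0.0, -0.0]
ft_force: [-0.1, -1.8, -0.4]
grip_width: 0.0398
grasp_force: 60.5
```

Emit:
drive_tool:
  increments:
    - [[0,0,-3],[0,0,0],0.3]
    - [[0,0,-2],[0,0,0],0.3]
    - [[0,0,-2],[0,0,0],0.3]
    - [[0,0,0],[0,0,0],0.3]

```text
clock: 8.9
eef_pos: [0.4825, 0.2208, 0.1317]
tool_rot: [0.139, 0.99, 0.0, 0.001]
ft_force: [1.3, -0.2, 1.0]
grip_width: 0.04
grasp_force: 60.5
```

Emit:
drive_tool:
  increments:
    - [[0,0,-1],[0,0,0],0.3]
    - [[0,0,-1],[0,0,0],0.3]
    - [[0,0,0],[0,0,0],0.3]

```text
clock: 9.15
eef_pos: [0.4826, 0.2208, 0.1302]
tool_rot: [0.139, 0.99, 0.0, 0.001]
ft_force: [0.9, -1.9, 3.2]
grip_width: 0.0398
grasp_force: 60.9
```

Emit:
drive_tool:
  increments:
    - [[0,0,-1],[0,0,0],0.3]
    - [[0,0,-1],[0,0,0],0.3]
    - [[0,0,0],[0,0,0],0.3]

```text
clock: 9.4
eef_pos: [0.4827, 0.2208, 0.1301]
tool_rot: [0.139, 0.99, 0.0, 0.002]
ft_force: [-3.1, -3.7, 14.7]
grip_width: 0.0397
grasp_force: 62.0
```

Emit:
drive_tool:
  increments:
    - [[0,0,-1],[0,0,0],0.3]
    - [[0,0,-1],[0,0,0],0.3]
    - [[0,0,0],[0,0,0],0.3]

```text
clock: 9.65
eef_pos: [0.4828, 0.2208, 0.13]
tool_rot: [0.139, 0.99, 0.001, 0.002]
ft_force: [-6.1, -4.6, 24.8]
grip_width: 0.0399
grasp_force: 63.0
```

It stopped firm at TCP 0.130 with 25 N, about where the shoulder should meet. I'll ease off, release, rise and check.

Emit:
drive_tool:
  increments:
    - [[0,0,3],[0,0,0],0.3]
    - [[0,0,1],[0,0,0],0.75]
    - [[0,0,0],[0,0,0],0.75]
    - [[0,0,0],[0,0,0],0.75]
    - [[0,0,0],[0,0,0],0.75]
    - [[0,0,0],[0,0,0],0.75]

```text
clock: 10.15
eef_pos: [0.4813, 0.2208, 0.1285]
tool_rot: [0.138, 0.99, -0.0, -0.001]
ft_force: [0.4, -0.2, 0.4]
grip_width: 0.0637
grasp_force: 0.0
```

Emit:
drive_tool:
  increments:
    - [[0,0,10],[0,0,0],0.75]
    - [[0,0,35],[0,0,0],0.75]
    - [[0,0,40],[0,0,0],1]
    - [[0,0,36],[0,0,0],1]
    - [[0,0,0],[0,0,0],1]
    - [[0,0,0],[0,0,0],1]

```text
clock: 10.65
eef_pos: [0.4834, 0.2216, 0.2537]
tool_rot: [0.138, 0.99, 0.002, 0.003]
ft_force: [0.4, -0.3, -0.1]
grip_width: 0.0855
grasp_force: 0.0
```

```bash
python3 - <<'E'
from h import *
import pickle
np.set_printoptions(precision=4,suppress=True)
o=get_obs();print(o["clock"],o["eef_pos"],o["grip_width"])
w=camera("wrist");pickle.dump(w,open("w5.pkl","wb"))
b=rimfit([w],[.481,.221,.154],[.0195,.0155],.006,.010);print(b,rimfit([w],[.481,.221,.154],[.0195,.0155],.006))
im=cv2.resize(w["image"],None,fx=4,fy=4,interpolation=cv2.INTER_CUBIC)
for r in(.0195,.0155):
    cv2.polylines(im,[np.round((proj(w,circ(*b[1:],r))+.5)*4).astype(int)],True,(255,0,0),1)
cv2.imwrite("pics/ov5.png",im[500:1100,880:1680,::-1])
E
```

```text
10.65 [0.4834 0.2216 0.2537] 0.08550248062540955
[-451.2353    0.4811    0.2213    0.156 ] [-449.766     0.4816    0.2211    0.154 ]
```

View pics/ov5.png

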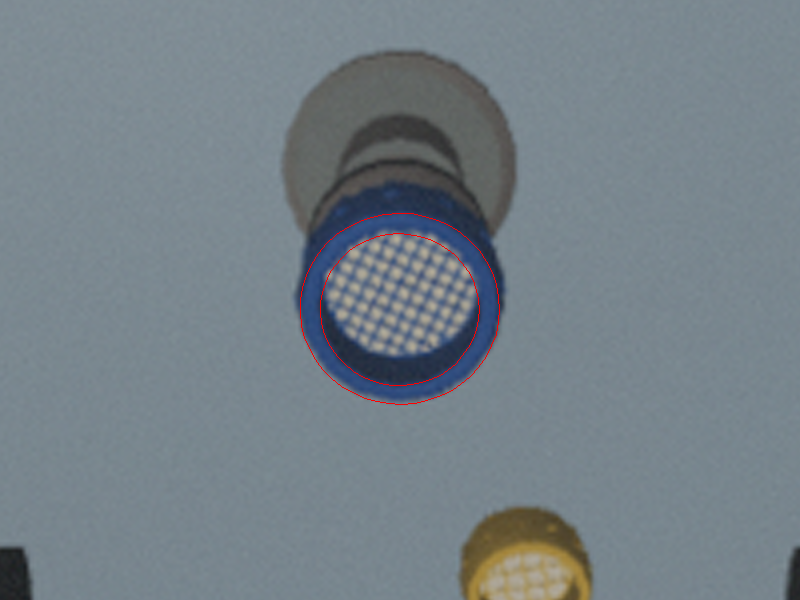

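Blue sits square on the ring with its rim fit (red) at (0.4813, 0.2212, 0.155), as it should for fully home (0.154). Now to white.

Emit:
drive_tool:
  increments:
    - [[12,-37,-6],[0,0,0],1]
    - [[12,-37,-6],[0,0,0],1]
    - [[12,-37,-6],[0,0,0],1]
    - [[12,-37,-6],[0,0,0],1]
    - [[12,-37,-6],[0,0,0],1]
    - [[12,-37,-6],[0,0,0],1]
    - [[12,-37,-6],[0,0,0],1]
    - [[12,-37,-6],[0,0,0],1]

```text
clock: 11.37
eef_pos: [0.5767, -0.0768, 0.1998]
tool_rot: [0.138, 0.99, 0.0, -0.002]
ft_force: [1.1, 0.4, -0.3]
grip_width: 0.085
grasp_force: 0.0
```

Emit:
drive_tool:
  increments:
    - [[12,-38,-6],[0,0,0],1]
    - [[12,-38,-6],[0,0,0],1]
    - [[10,-38,-6],[0,0,0],1]
    - [[0,0,0],[0,0,0],1]
    - [[0,0,0],[0,0,0],1]

```text
clock: 11.78
eef_pos: [0.6101, -0.1911, 0.1806]
tool_rot: [0.14, 0.99, 0.001, -0.003]
ft_force: [-0.0, 0.8, 0.1]
grip_width: 0.0851
grasp_force: 0.0
```

```bash
python3 - <<'E'
from h import *
import pickle
np.set_printoptions(precision=4,suppress=True)
o=get_obs();print(o["clock"],o["eef_pos"],o["joint_pos"])
w3=pickle.load(open("w3.pkl","rb"));w=camera("wrist");pickle.dump(w,open("w6.pkl","wb"))
for s in silhouettes("strainer_white",w)[:1]: print(s["conf"],s["bbox"])
b=rimfit([w],[.626,-.192,.038],[.0195,.0155],.006);print(b,rimfit([w3,w],[.626,-.192,.038],[.0195,.0155],.006,.006))
im=w["image"].copy()
for r in(.0195,.0155): cv2.polylines(im,[np.round(proj(w,circ(*b[1:],r))).astype(int)],True,(255,0,0),1)
cv2.imwrite("pics/ov6.png",im[:,:,::-1])
E
```

```text
11.7833 [ 0.6101 -0.1911  0.1806] [-0.3037  0.5499  0.3346  1.3618  0.0002 -0.0218]
0.94 [292.7, 194.6, 338.8, 238.3]
[-436.8528    0.6298   -0.2022    0.038 ] [-721.2781    0.6295   -0.2012    0.04  ]
```

View pics/ov6.png

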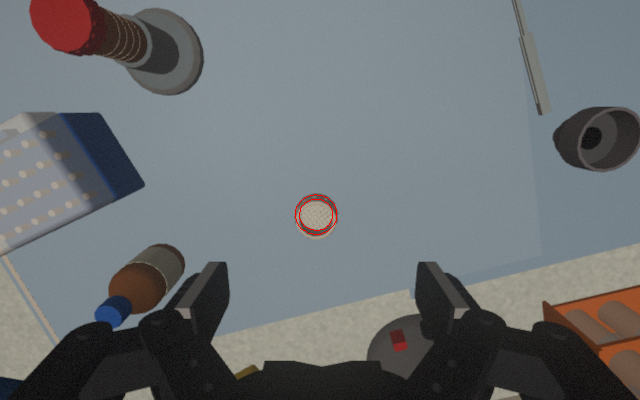

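White is at (316,216) with clear room, and the bottle stands at the far left (150,275). The red circle looks 2–3 pixels high, so I'll cross-check with the silhouette box.

```bash
python3 - <<'E'
from h import *
import pickle
np.set_printoptions(precision=4,suppress=True)
w=pickle.load(open("w6.pkl","rb"))
x,r=fit("s",[(w,np.array([292.7,194.6,338.8,238.3]))],[.63,-.2],0.);print(x,r)
for R in((.0195,),(.0155,)): print(rimfit([w],[.632,-.2015,.038],R,.004))
print(bb(proj(w,model("s")+[.63,-.202,0])),atz(w,185,265,.02))
im=cv2.resize(w["image"][185:250,280:355],None,fx=8,fy=8,interpolation=cv2.INTER_CUBIC);cv2.imwrite("pics/c6.png",im[:,:,::-1])
E
```

```text
[ 0.6358 -0.204 ] [ 1.3712 -1.7708 -1.3684  1.5769]
[-222.5185    0.6296   -0.2022    0.038 ]
[-228.3415    0.6307   -0.2021    0.038 ]
[294.2506 186.8892 337.8578 233.9869] [ 0.651  -0.3515  0.02  ]
```

View pics/c6.png

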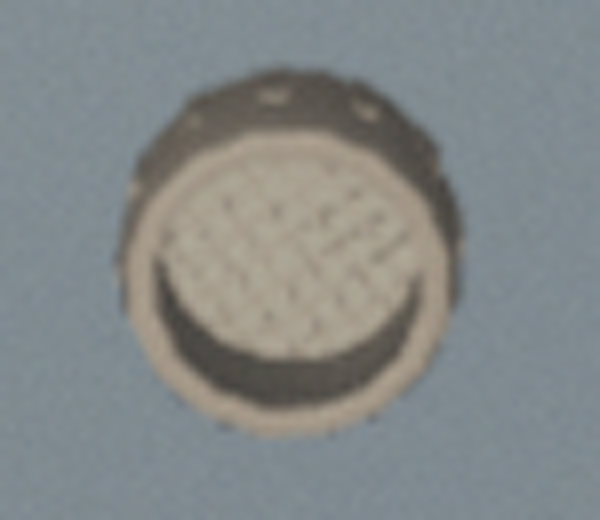

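```bash
python3 - <<'E'
from h import *
import pickle
np.set_printoptions(precision=4,suppress=True)
w=pickle.load(open("w6.pkl","rb"));print(atz(w,315.5,220,.038))
w2=pickle.load(open("w2.pkl","rb"));w3=pickle.load(open("w3.pkl","rb"))
print("fun",fit("f",[(w3,np.array([423.3,171.1,487.6,230.3]))],[.63,.053],0.))
print("blue",fit("s",[(w3,np.array([300,186.4,342.9,231.4]))],[.61,-.08],0.))
w=pickle.load(open("w1.pkl","rb"))
print("yel",fit("s",[(w,np.array([335.8,258.2,369.8,297.7]))],[.61,.22],0.))
E
```

```text
[ 0.635  -0.2039  0.038 ]
fun (array([0.633, 0.051]), array([-0.0636,  0.0281,  0.0591, -0.0254]))
blue (array([ 0.6111, -0.0782]), array([ 1.1135,  0.5003, -1.1121, -0.5484]))
yel (array([0.6193, 0.2265]), array([ 0.3407,  1.0418, -0.327 , -1.1036]))
```

Emit:
drive_tool:
  increments:
    - [[12,-8,-36],[0,0,0],1]
    - [[11,-6.5,-36],[0,0,0],1]
    - [[0,0,-36],[0,0,0],1]
    - [[0,0,-30],[0,0,0],1]
    - [[0,0,-23],[0,0,0],1]
    - [[0,0,-15],[0,0,0],1]
    - [[0,0,0],[0,0,0],1]
    - [[0,0,0],[0,0,0],0.3]

```text
clock: 12.55
eef_pos: [0.634, -0.2016, 0.0077]
tool_rot: [0.137, 0.991, 0.0, -0.001]
ft_force: [-0.2, -0.4, 0.9]
grip_width: 0.0754
grasp_force: 0.0
```

Emit:
drive_tool:
  increments:
    - [[0,0,0],[0,0,0],0.3]
    - [[0,0,0],[0,0,0],0.3]
    - [[0,0,0],[0,0,0],0.3]
    - [[0,0,0],[0,0,0],0.3]
    - [[0,0,0],[0,0,0],0.3]
    - [[0,0,0],[0,0,0],0.3]
    - [[0,0,0],[0,0,0],0.3]

```text
clock: 13.13
eef_pos: [0.6367, -0.204, 0.0111]
tool_rot: [0.138, 0.99, -0.0, 0.002]
ft_force: [0.5, 0.7, 5.7]
grip_width: 0.0398
grasp_force: 60.9
```

```bash
python3 - <<'E'
from h import *
np.set_printoptions(precision=4,suppress=True)
o=get_obs();print(o["eef_pos"],o["ft_force"],o["ft_torque"],o["grip_width"])
w=camera("wrist");e=o["eef_pos"]
for s in silhouettes("strainer_white",w)[:1]: print(s["conf"],s["bbox"])
print(rimfit([w],[e[0],e[1],e[2]+.025],[.0195,.0155],.006,.006))
E
```

```text
[ 0.6367 -0.204   0.0111] [0.4827 0.7011 5.7216] [ 0.2174 -0.0074  0.0105] 0.0398314910325367
0.73 [274.0, 225.7, 369.3, 331.7]
[-393.8304    0.6369   -0.2034    0.0361]
```

Same solid grip as with blue. Lifting and carrying to the stack.

Emit:
drive_tool:
  increments:
    - [[0,0,15],[0,0,0],0.3]
    - [[0,0,35],[0,0,0],0.3]
    - [[0,0,40],[0,0,0],0.3]
    - [[0,0,40],[0,0,0],0.3]
    - [[-7,19,34],[0,0,0],0.3]
    - [[-13,35,18],[0,0,0],0.3]
    - [[-13,37,10],[0,0,0],0.3]
    - [[-13,37,0],[0,0,0],0.3]

```text
clock: 13.9
eef_pos: [0.5902, -0.0754, 0.2048]
tool_rot: [0.139, 0.99, 0.0, 0.004]
ft_force: [0.1, 0.3, 0.2]
grip_width: 0.0403
grasp_force: 60.5
```

Emit:
drive_tool:
  increments:
    - [[-13,37,0],[0,0,0],0.3]
    - [[-13,37,0],[0,0,0],0.3]
    - [[-13,37,0],[0,0,0],0.3]
    - [[-13,37,0],[0,0,0],0.3]
    - [[-13,37,0],[0,0,0],0.3]
    - [[-13,37,0],[0,0,0],0.3]
    - [[-13,37,0],[0,0,0],0.3]
    - [[-13,37,0],[0,0,0],0.3]

```text
clock: 14.57
eef_pos: [0.484, 0.2219, 0.2012]
tool_rot: [0.139, 0.99, 0.0, 0.001]
ft_force: [0.5, 0.2, 0.5]
grip_width: 0.0403
grasp_force: 60.5
```

Emit:
drive_tool:
  increments:
    - [[-3,0.5,0],[0,0,0],0.3]
    - [[0,0,0],[0,0,0],0.3]
    - [[0,0,0],[0,0,0],0.3]
    - [[0,0,0],[0,0,0],0.3]

```text
clock: 14.9
eef_pos: [0.4823, 0.2198, 0.2006]
tool_rot: [0.139, 0.99, -0.0, 0.0]
ft_force: [0.2, -0.7, -0.6]
grip_width: 0.0403
grasp_force: 60.6
```

```bash
cat > held.py <<'E'
from h import *
import sys
np.set_printoptions(precision=4,suppress=True)
held,under,zr=sys.argv[1],sys.argv[2],float(sys.argv[3])
o=get_obs();e=o["eef_pos"];print(o["clock"],e,o["tool_rot"],o["grip_width"])
w=camera("wrist");sc=camera("scene")
h=rimfit([w],[e[0],e[1],e[2]+.025],[.0195,.0155],.006,.006) if held!="funnel" else rimfit([w],[e[0],e[1],e[2]+.035],[.027],.006,.006)
print("held rim",h)
for c in(w,):
  for q in(held,under):
    for s in silhouettes(q,c)[:1]: print(q,round(s["conf"],2),np.round(s["bbox"],1))
im=cv2.resize(w["image"],None,fx=3,fy=3,interpolation=cv2.INTER_CUBIC)
for x in(h[1:],(.4815,.2212,zr)):
  for r in(.0195,.0155): cv2.polylines(im,[np.round((proj(w,circ(*x,r))+.5)*3).astype(int)],True,(255,0,0),1)
cv2.imwrite("pics/held_%s.png"%held,im[420:1020,560:1360,::-1])
E
python3 held.py strainer_white strainer_blue .154
```

```text
14.9 [0.4823 0.2198 0.2006] [ 0.1392  0.9903 -0.0001  0.0003] 0.04026929900673343
held rim [-408.5449    0.484     0.2199    0.2236]
strainer_white 0.65 [271.9 227.2 369.  330.7]
strainer_blue 0.87 [288.9 185.8 355.2 234.3]
```

View pics/held_strainer_white.png

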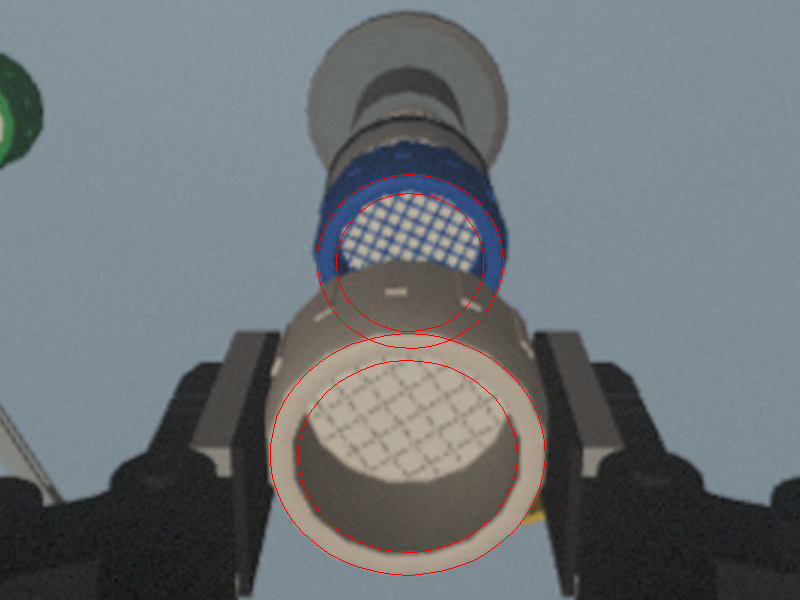

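White's rim fits the red circles very well at (0.484, 0.220, 0.224), and blue's rim below matches its overlay at (0.4815, 0.2212). The lateral error is under 0.5 mm, with about 1 mm along x to correct. Lowering.

Emit:
drive_tool:
  increments:
    - [[-1,0.8,-14],[0,0,0],0.3]
    - [[0,0,-14],[0,0,0],0.3]
    - [[0,0,-4],[0,0,0],0.3]
    - [[0,0,-4],[0,0,0],0.3]
    - [[0,0,0],[0,0,0],0.3]

```text
clock: 15.52
eef_pos: [0.4807, 0.221, 0.1637]
tool_rot: [0.139, 0.99, -0.0, -0.001]
ft_force: [-0.4, -0.6, -0.4]
grip_width: 0.0402
grasp_force: 60.6
```

Emit:
drive_tool:
  increments:
    - [[0,0,-3],[0,0,0],0.3]
    - [[0,0,-2],[0,0,0],0.3]
    - [[0,0,-2],[0,0,0],0.3]
    - [[0,0,0],[0,0,0],0.3]

```text
clock: 15.85
eef_pos: [0.4808, 0.2216, 0.1572]
tool_rot: [0.138, 0.99, -0.0, -0.0]
ft_force: [0.5, 0.2, 0.1]
grip_width: 0.0401
grasp_force: 60.6
```

Emit:
drive_tool:
  increments:
    - [[0,0,-1],[0,0,0],0.3]
    - [[0,0,-1],[0,0,0],0.3]
    - [[0,0,0],[0,0,0],0.3]

```text
clock: 16.1
eef_pos: [0.4807, 0.2216, 0.1552]
tool_rot: [0.138, 0.99, -0.0, -0.0]
ft_force: [0.0, -0.2, 0.1]
grip_width: 0.0402
grasp_force: 60.6
```

Emit:
drive_tool:
  increments:
    - [[0,0,-1],[0,0,0],0.3]
    - [[0,0,-1],[0,0,0],0.3]
    - [[0,0,0],[0,0,0],0.3]

```text
clock: 16.35
eef_pos: [0.4811, 0.2218, 0.154]
tool_rot: [0.138, 0.99, 0.0, 0.001]
ft_force: [-1.5, -0.1, 3.3]
grip_width: 0.0405
grasp_force: 60.9
```

Emit:
drive_tool:
  increments:
    - [[0,0,-1],[0,0,0],0.3]
    - [[0,0,-1],[0,0,0],0.3]
    - [[0,0,0],[0,0,0],0.3]

```text
clock: 16.6
eef_pos: [0.4815, 0.2218, 0.1538]
tool_rot: [0.138, 0.99, 0.001, 0.001]
ft_force: [-4.1, -2.4, 12.8]
grip_width: 0.0403
grasp_force: 61.8
```

It stopped at TCP 0.154, exactly 24 mm above blue's seat. Releasing, rising and going over towards yellow for a measurement.

Emit:
drive_tool:
  increments:
    - [[0,0,2],[0,0,0],0.3]
    - [[0,0,0],[0,0,0],0.75]
    - [[0,0,0],[0,0,0],0.75]
    - [[0,0,0],[0,0,0],0.75]
    - [[0,0,0],[0,0,0],0.75]
    - [[0,0,10],[0,0,0],0.75]
    - [[0,0,35],[0,0,0],0.75]
    - [[0,0,40],[0,0,0],1]

```text
clock: 17.27
eef_pos: [0.4789, 0.2207, 0.2369]
tool_rot: [0.138, 0.99, -0.002, -0.003]
ft_force: [0.9, 0.6, 0.6]
grip_width: 0.0744
grasp_force: 0.0
```

Emit:
drive_tool:
  increments:
    - [[0,0,22],[0,0,0],1]
    - [[0,0,0],[0,0,0],1]
    - [[0,0,0],[0,0,0],1]
    - [[0,0,0],[0,0,0],1]

```text
clock: 17.6
eef_pos: [0.4805, 0.2215, 0.2599]
tool_rot: [0.138, 0.99, -0.0, -0.0]
ft_force: [0.1, -0.0, 0.2]
grip_width: 0.0856
grasp_force: 0.0
```

```bash
python3 - <<'E'
from h import *
import pickle
np.set_printoptions(precision=4,suppress=True)
o=get_obs();print(o["clock"],o["eef_pos"],o["grip_width"])
w=camera("wrist");pickle.dump(w,open("w7.pkl","wb"))
print(rimfit([w],[.4815,.2215,.178],[.0195,.0155],.006,.010),rimfit([w],[.4815,.2215,.178],[.0195,.0155],.006))
for q in("strainer_white","strainer_blue","strainer_yellow"):
  for s in silhouettes(q,w)[:1]: print(q,s["conf"],np.round(s["bbox"],1))
print(bb(proj(w,model("s")[48*2:]+[.4815,.2215,.140])),bb(proj(w,model("s")[48*2:]+[.4815,.2215,.116])))
E
```

```text
17.6 [0.4805 0.2215 0.2599] 0.08556981406538701
[-428.055     0.4755    0.224     0.182 ] [-427.1923    0.4765    0.2233    0.178 ]
strainer_white 0.77 [294.9 180.4 352.  237.3]
strainer_blue 0.63 [297.6 173.  342.9 189.4]
strainer_yellow 0.71 [335.9 250.8 368.  290.5]
[293.9581 178.0813 349.0778 237.3834] [296.3648 172.1512 346.7454 226.0702]
```

Emit:
drive_tool:
  increments:
    - [[40,1,-10],[0,0,0],1]
    - [[40,1,-10],[0,0,0],1]
    - [[40,0,-40],[0,0,0],1]
    - [[0,0,-40],[0,0,0],1]
    - [[0,0,0],[0,0,0],1]
    - [[0,0,0],[0,0,0],1]

```text
clock: 18.3
eef_pos: [0.5874, 0.2224, 0.1665]
tool_rot: [0.139, 0.99, -0.002, -0.005]
ft_force: [0.7, 0.2, 1.0]
grip_width: 0.0854
grasp_force: 0.0
```

```bash
python3 - <<'E'
from h import *
import pickle
np.set_printoptions(precision=4,suppress=True)
o=get_obs();print(o["clock"],o["eef_pos"],o["joint_pos"])
w=camera("wrist");pickle.dump(w,open("w8.pkl","wb"))
print(rimfit([w],[.618,.2245,.038],[.0195,.0155],.006),rimfit([w],[.618,.2245,.038],[.0195,.0155],.006,.006))
for q in("strainer_yellow","strainer_white"):
  for s in silhouettes(q,w)[:1]:
    print(q,s["conf"],np.round(s["bbox"],1))
    if q[-1]=="w": print(fit("s",[(w,np.array(s["bbox"]))],[.618,.224],0.))
E
```

```text
18.3 [0.5874 0.2224 0.1665] [0.3618 0.5364 0.2752 1.32   0.0001 0.64  ]
[-484.4355    0.6174    0.2246    0.038 ] [-485.1926    0.6185    0.2244    0.034 ]
strainer_yellow 0.66 [310.3 198.3 354.9 246.6]
(array([0.618 , 0.2238]), array([-0.3623, -0.5066,  0.3608,  0.5336]))
strainer_white 0.8 [187.6   0.  300.2  89.5]
```

White's silhouette box matches the seated prediction within 2 px. One of my rows exceeded the speed cap and was cut, so I go from the measured pose. Yellow is at (0.618, 0.2243).

Emit:
drive_tool:
  increments:
    - [[15,1,-30],[0,0,0],1]
    - [[15,1,-30],[0,0,0],1]
    - [[0,0,-30],[0,0,0],1]
    - [[0,0,0],[0,0,0],1]
    - [[0,0,0],[0,0,0],1]

```text
clock: 18.87
eef_pos: [0.6199, 0.2259, 0.082]
tool_rot: [0.138, 0.99, -0.0, -0.0]
ft_force: [0.3, -0.0, 1.2]
grip_width: 0.0853
grasp_force: 0.0
```

Emit:
drive_tool:
  increments:
    - [[-1.5,-1.3,-30],[0,0,0],1]
    - [[0,0,-24],[0,0,0],1]
    - [[0,0,-14],[0,0,0],1]
    - [[0,0,-6],[0,0,0],1]
    - [[0,0,0],[0,0,0],1]
    - [[0,0,0],[0,0,0],1]

```text
clock: 19.37
eef_pos: [0.6206, 0.2252, 0.01]
tool_rot: [0.138, 0.99, 0.001, 0.002]
ft_force: [-0.2, -0.4, 0.5]
grip_width: 0.0855
grasp_force: 0.0
```

Emit:
drive_tool:
  increments:
    - [[0,0,0],[0,0,0],0.3]
    - [[0,0,0],[0,0,0],0.3]
    - [[0,0,0],[0,0,0],0.3]
    - [[0,0,0],[0,0,0],0.3]
    - [[0,0,0],[0,0,0],0.3]
    - [[0,0,0],[0,0,0],0.3]
    - [[0,0,0],[0,0,0],0.3]
    - [[0,0,0],[0,0,0],0.3]

```text
clock: 20.03
eef_pos: [0.6199, 0.2247, 0.0084]
tool_rot: [0.138, 0.99, 0.001, 0.001]
ft_force: [-0.6, -1.0, 6.0]
grip_width: 0.0401
grasp_force: 60.8
```

Held. It is gripped about 3 mm lower than the others (TCP 8.4 mm above its foot). Lifting it straight up, then over.

Emit:
drive_tool:
  increments:
    - [[0,0,15],[0,0,0],0.3]
    - [[0,0,35],[0,0,0],0.3]
    - [[0,0,40],[0,0,0],0.3]
    - [[0,0,40],[0,0,0],0.3]
    - [[0,0,40],[0,0,0],0.3]
    - [[0,0,34],[0,0,0],0.3]
    - [[-15,0,18],[0,0,0],0.3]
    - [[-25,-1,0],[0,0,0],0.3]

```text
clock: 20.7
eef_pos: [0.5826, 0.2242, 0.2344]
tool_rot: [0.139, 0.99, 0.003, 0.005]
ft_force: [0.4, -0.3, 0.7]
grip_width: 0.0402
grasp_force: 60.5
```

Emit:
drive_tool:
  increments:
    - [[-30,-1,0],[0,0,0],0.3]
    - [[-30,-1,0],[0,0,0],0.3]
    - [[-25,0,0],[0,0,0],0.3]
    - [[-13,0,0],[0,0,0],0.3]
    - [[0,0,0],[0,0,0],0.3]
    - [[0,0,0],[0,0,0],0.3]

```text
clock: 21.2
eef_pos: [0.4805, 0.2214, 0.2292]
tool_rot: [0.138, 0.99, 0.0, 0.0]
ft_force: [0.2, 0.1, -0.7]
grip_width: 0.0405
grasp_force: 60.5
```

```bash
cat > rel.py <<'E'
# held vs. lower cup: rim rel height known; uses the lower cup's silhouette and rim fits
from h import *
import sys
np.set_printoptions(precision=4,suppress=True)
under,zr=sys.argv[1],float(sys.argv[2]);rad=(.027,) if len(sys.argv)>3 else (.0195,.0155);dz=.030
o=get_obs();e=o["eef_pos"];print(o["clock"],e,o["grip_width"])
w=camera("wrist")
print("held",rimfit([w],[e[0],e[1],e[2]+dz],rad,.005,.006))
s=silhouettes(under,w)[0];b=np.array(s["bbox"]);print(s["conf"],b.round(1))
P=bb(proj(w,model("s")[96:]+[.4815,.2215,zr-.038]));print("pred if at .4815,.2215",P.round(1))
J=(bb(proj(w,model("s")[96:]+[.4915,.2215,zr-.038]))-P)/10;K=(bb(proj(w,model("s")[96:]+[.4815,.2315,zr-.038]))-P)/10
i=[0,1,2];print("stack offset mm (left,top,right used)",np.linalg.lstsq(np.c_[J,K][i],(b-P)[i],rcond=None)[0])
E
python3 rel.py strainer_white .178
```

```text
21.2 [0.4805 0.2214 0.2292] 0.04052693426763515
held [-489.8508    0.4799    0.2222    0.2572]
0.93 [291.6 189.  357.2 236.8]
pred if at .4815,.2215 [290.1 187.2 352.8 255.2]
stack offset mm (left,top,right used) [1.7098 1.5664]
```

```bash
cat > iou.py <<'E'
from h import *
import sys
np.set_printoptions(precision=4,suppress=True)
def hullmask(w,M,S=4):
    p=cv2.convexHull(np.round((proj(w,M)+.5)*S).astype(np.int32)); m=np.zeros((400*S,640*S),np.uint8);cv2.fillConvexPoly(m,p,1)
    return cv2.resize(m.astype(np.float32),(640,400),interpolation=cv2.INTER_AREA)
def ioufit(w,region,M,x0,rows):
    R=region[rows[0]:rows[1]].astype(np.float32)
    f=lambda p:np.abs(hullmask(w,M+[p[0]/1e3,p[1]/1e3,0])[rows[0]:rows[1]]-R).sum()
    r=minimize(f,x0,method="Nelder-Mead",options=dict(initial_simplex=np.array(x0)+[[-2,-2],[2,-1],[0,3]],xatol=.1));return r.x,r.fun,R.sum()
if __name__=="__main__":
    w=camera("wrist");M=model("s")[96:]
    for q,z,b in(("strainer_white",.140,222),("strainer_blue",.116,188)):
        s=silhouettes(q,w)
        if s:
            s=s[0];t=int(s["bbox"][1]);N=M+[0,0,z]
            if q=="strainer_white": print(q,ioufit(w,s["region"],N,[481.5,221.5],(t-6,b)))
            # sides from raw colour gradient
    g=gmag(w);
    for v in(205,210,215,220):
        row=g[v];print(v,280+np.argsort(row[280:300])[-3:],340+np.argsort(row[340:365])[-3:])
    p=lambda x,y:[tuple(np.round([m[m[:,1].round()==v][:,0].min(),m[m[:,1].round()==v][:,0].max()],1)) for m in [cv2.convexHull(proj(w,M+[x,y,.140]).astype(np.float32))[:,0]] for v in()]
    for v in(205,210,215,220):
        m=hullmask(w,M+[.4815,.2215,.140])[v];c=np.where(m>.5)[0];print(v,c.min(),c.max())
E
python3 iou.py
```

```text
strainer_white (array([481.926 , 221.8966]), np.float64(38.5625), np.float32(1750.0))
205 [299 294 293] [341 343 342]
210 [298 296 297] [348 346 347]
215 [291 295 294] [353 349 350]
220 [299 292 293] [354 350 351]
205 294 349
210 292 350
215 291 351
220 290 352
```

The stack is at about (0.482, 0.222) and held yellow at about (0.480, 0.222), so shift 1.7 mm in x and lower.

Emit:
drive_tool:
  increments:
    - [[1.7,0,-18],[0,0,0],0.3]
    - [[0,0,-18],[0,0,0],0.3]
    - [[0,0,-5],[0,0,0],0.3]
    - [[0,0,-4],[0,0,0],0.3]
    - [[0,0,0],[0,0,0],0.3]

```text
clock: 21.87
eef_pos: [0.4824, 0.2211, 0.1831]
tool_rot: [0.139, 0.99, -0.0, -0.001]
ft_force: [0.2, -0.5, 0.0]
grip_width: 0.0403
grasp_force: 60.5
```

Emit:
drive_tool:
  increments:
    - [[0,0,-3],[0,0,0],0.3]
    - [[0,0,-2],[0,0,0],0.3]
    - [[0,0,-1],[0,0,0],0.3]
    - [[0,0,0],[0,0,0],0.3]

```text
clock: 22.2
eef_pos: [0.4826, 0.2214, 0.1781]
tool_rot: [0.138, 0.99, 0.0, 0.0]
ft_force: [-0.7, 0.5, 0.5]
grip_width: 0.0403
grasp_force: 60.5
```

Emit:
drive_tool:
  increments:
    - [[0,0,-1],[0,0,0],0.3]
    - [[0,0,-1],[0,0,0],0.3]
    - [[0,0,0],[0,0,0],0.3]

```text
clock: 22.45
eef_pos: [0.4824, 0.2213, 0.1758]
tool_rot: [0.138, 0.99, -0.0, 0.0]
ft_force: [0.7, -1.1, -0.7]
grip_width: 0.0401
grasp_force: 60.5
```

Emit:
drive_tool:
  increments:
    - [[0,0,-1],[0,0,0],0.3]
    - [[0,0,-1],[0,0,0],0.3]
    - [[0,0,0],[0,0,0],0.3]

```text
clock: 22.7
eef_pos: [0.483, 0.2215, 0.1752]
tool_rot: [0.138, 0.99, 0.0, 0.001]
ft_force: [-1.6, -0.8, 5.7]
grip_width: 0.0402
grasp_force: 61.1
```

Emit:
drive_tool:
  increments:
    - [[0,0,-1],[0,0,0],0.3]
    - [[0,0,-1],[0,0,0],0.3]
    - [[0,0,0],[0,0,0],0.3]

```text
clock: 22.95
eef_pos: [0.4835, 0.2215, 0.175]
tool_rot: [0.139, 0.99, 0.001, 0.002]
ft_force: [-2.6, -1.2, 14.3]
grip_width: 0.0399
grasp_force: 62.0
```

Stopped at TCP 0.175, just as predicted for seated (0.1754). Releasing and checking from above.

Emit:
drive_tool:
  increments:
    - [[0,0,2],[0,0,0],0.3]
    - [[0,0,0],[0,0,0],0.75]
    - [[0,0,0],[0,0,0],0.75]
    - [[0,0,0],[0,0,0],0.75]
    - [[0,0,0],[0,0,0],0.75]
    - [[0,0,10],[0,0,0],0.75]
    - [[0,0,35],[0,0,0],0.75]
    - [[0,0,40],[0,0,0],1]

```text
clock: 23.62
eef_pos: [0.4806, 0.2205, 0.2574]
tool_rot: [0.138, 0.99, -0.002, -0.003]
ft_force: [1.1, 0.8, 0.2]
grip_width: 0.0744
grasp_force: 0.0
```

Emit:
drive_tool:
  increments:
    - [[0,0,30],[0,0,0],1]
    - [[0,0,0],[0,0,0],1]
    - [[0,0,0],[0,0,0],1]
    - [[0,0,0],[0,0,0],1]

```text
clock: 23.95
eef_pos: [0.4824, 0.2213, 0.2889]
tool_rot: [0.138, 0.99, 0.0, 0.0]
ft_force: [0.0, 0.2, -0.8]
grip_width: 0.0853
grasp_force: 0.0
```

```bash
python3 - <<'E'
from iou import *
o=get_obs();print(o["clock"],o["eef_pos"])
w=camera("wrist");M=model("s")[96:]
for z in(.160,.164,.168,.172):
    s=silhouettes("strainer_yellow",w)[0];print(z,s["conf"],s["bbox"],ioufit(w,s["region"],M+[0,0,z],[481.5,221.5],(0,400)))
for q in("strainer_white","strainer_blue"):
    for s in silhouettes(q,w)[:1]: print(q,s["conf"],np.round(s["bbox"],1))
print([bb(proj(w,M+[.482,.222,z])).round(1) for z in(.164,.14,.116)])
E
```

```text
23.95 [0.4824 0.2213 0.2889]
0.16 0.74 [295.3, 175.1, 348.1, 233.7] (array([483.5777, 221.4642]), np.float64(83.3125), np.float32(2470.0))
0.164 0.74 [295.3, 175.1, 348.1, 233.7] (array([482.2442, 221.8113]), np.float64(71.5), np.float32(2470.0))
0.168 0.74 [295.3, 175.1, 348.1, 233.7] (array([481.0706, 222.2333]), np.float64(114.25), np.float32(2470.0))
0.172 0.74 [295.3, 175.1, 348.1, 233.7] (array([479.945 , 222.6025]), np.float64(194.375), np.float32(2470.0))
strainer_white 0.8 [298.9 168.9 343.1 187.4]
strainer_blue 0.55 [297.5 164.6 343.  179.1]
[array([294.8, 174.8, 348.9, 232.9]), array([297. , 169.2, 346.6, 222.2]), array([299. , 164.5, 344.7, 213.1])]
```

Emit:
drive_tool:
  increments:
    - [[25,-30,0],[0,0,0],1]
    - [[25,-30,0],[0,0,0],1]
    - [[25,-30,-10],[0,0,0],1]
    - [[20,-30,-20],[0,0,0],1]
    - [[15,-25,-25],[0,0,0],1]
    - [[0,-15,-30],[0,0,0],1]
    - [[0,0,0],[0,0,0],1]
    - [[0,0,0],[0,0,0],1]

```text
clock: 24.97
eef_pos: [0.5908, 0.0603, 0.2013]
tool_rot: [0.139, 0.99, -0.001, -0.003]
ft_force: [-0.2, 1.0, 0.3]
grip_width: 0.0853
grasp_force: 0.0
```

```bash
python3 - <<'E'
from iou import *
o=get_obs();print(o["clock"],o["eef_pos"])
w=camera("wrist")
s=silhouettes("funnel",w)[0];print(s["conf"],s["bbox"],ioufit(w,s["region"],model("f"),[631,52],(0,400)))
print(rimfit([w],[.631,.052,.054],[.027],.006),rimfit([w],[.631,.052,.054],[.027,.025],.006,.006))
E
```

```text
24.9667 [0.5908 0.0603 0.2013]
0.56 [298.3, 201.6, 355.3, 258.6] (array([630.2402,  52.2545]), np.float64(110.6875), np.float32(2475.0))
[-247.2362    0.6263    0.054     0.054 ] [-436.196     0.6262    0.0538    0.06  ]
```

Yellow is home: the silhouette matches best at 0.164, at (0.4822, 0.2218), and white and blue stand where predicted. The funnel is at (0.630, 0.0524). Approaching it.

Emit:
drive_tool:
  increments:
    - [[20,-4,-30],[0,0,0],1]
    - [[19,-4,-30],[0,0,0],1]
    - [[0,0,-40],[0,0,0],1]
    - [[0,0,-20],[0,0,0],1]
    - [[0,0,0],[0,0,0],1]
    - [[0,0,0],[0,0,0],1]

```text
clock: 25.57
eef_pos: [0.6318, 0.0547, 0.0849]
tool_rot: [0.138, 0.991, 0.0, 0.0]
ft_force: [-0.0, 0.5, 0.6]
grip_width: 0.0855
grasp_force: 0.0
```

Emit:
drive_tool:
  increments:
    - [[-1.5,-2,-30],[0,0,0],1]
    - [[0,0,-22],[0,0,0],1]
    - [[0,0,-14],[0,0,0],1]
    - [[0,0,0],[0,0,0],1]
    - [[0,0,0],[0,0,0],0.45]
    - [[0,0,0],[0,0,0],0.45]
    - [[0,0,0],[0,0,0],0.45]
    - [[0,0,0],[0,0,0],0.45]

```text
clock: 26.23
eef_pos: [0.6329, 0.0518, 0.0216]
tool_rot: [0.138, 0.99, 0.001, 0.003]
ft_force: [-0.4, -0.6, 6.9]
grip_width: 0.0521
grasp_force: 63.1
```

Emit:
drive_tool:
  increments:
    - [[0,0,0],[0,0,0],0.45]
    - [[0,0,0],[0,0,0],0.45]
    - [[0,0,0],[0,0,0],0.45]
    - [[0,0,0],[0,0,0],0.45]

```text
clock: 26.57
eef_pos: [0.6328, 0.0518, 0.0216]
tool_rot: [0.138, 0.99, 0.001, 0.003]
ft_force: [0.9, 0.4, 6.6]
grip_width: 0.0525
grasp_force: 63.1
```

Gripped on the wall (52 mm) with the TCP 21.6 mm above the foot. Lifting and carrying.

Emit:
drive_tool:
  increments:
    - [[0,0,15],[0,0,0],0.45]
    - [[0,0,35],[0,0,0],0.45]
    - [[0,0,40],[0,0,0],0.45]
    - [[0,0,40],[0,0,0],0.45]
    - [[0,0,40],[0,0,0],0.45]
    - [[0,0,40],[0,0,0],0.45]
    - [[-14,16,20],[0,0,0],0.45]
    - [[-24,27,0],[0,0,0],0.45]

```text
clock: 27.23
eef_pos: [0.5967, 0.093, 0.2561]
tool_rot: [0.141, 0.99, 0.002, 0.008]
ft_force: [1.0, 1.3, 0.6]
grip_width: 0.052
grasp_force: 62.7
```

Emit:
drive_tool:
  increments:
    - [[-24,27,0],[0,0,0],0.45]
    - [[-24,27,0],[0,0,0],0.45]
    - [[-24,27,0],[0,0,0],0.45]
    - [[-22,27,0],[0,0,0],0.45]
    - [[-17,19,0],[0,0,0],0.45]
    - [[0,0,0],[0,0,0],0.45]
    - [[0,0,0],[0,0,0],0.45]

```text
clock: 27.82
eef_pos: [0.4805, 0.2225, 0.2496]
tool_rot: [0.137, 0.991, 0.001, 0.001]
ft_force: [0.4, -0.3, -0.2]
grip_width: 0.0522
grasp_force: 62.7
```

```bash
python3 - <<'E'
from iou import *
o=get_obs();e=o["eef_pos"];print(o["clock"],e,o["grip_width"])
w=camera("wrist");M=model("s")[96:]
s=silhouettes("strainer_yellow",w)
if s: s=s[0];b=s["bbox"];print(s["conf"],b,bb(proj(w,M+[.4822,.2218,.164])),ioufit(w,s["region"],M+[0,0,.164],[482,222],(0,int(b[1]+.55*(b[3]-b[1])))))
s=silhouettes("funnel",w)
if s: print(s[0]["conf"],s[0]["bbox"],bb(proj(w,model("f")+[e[0],e[1],e[2]-.0230])))
for z in(.028,.030,.032,.034): print(z,rimfit([w],[e[0],e[1],e[2]+z],[.027,],.006),rimfit([w],[e[0],e[1],e[2]+z],[.027,.0252],.006))
im=cv2.resize(w["image"],None,fx=3,fy=3,interpolation=cv2.INTER_CUBIC)
for c in(circ(e[0],e[1],e[2]+.0315,.027),circ(.4822,.2218,.202,.0195),circ(.4822,.2218,.202,.0155)): cv2.polylines(im,[np.round((proj(w,c)+.5)*3).astype(int)],True,(255,0,0),1)
cv2.imwrite("pics/held_f.png",im[420:1020,560:1360,::-1])
E
```

```text
27.8167 [0.4805 0.2225 0.2496] 0.05217581686349506
0.84 [290.3, 189.9, 351.4, 222.2] [288.627  189.6572 352.2483 258.8402] (array([483.3016, 221.7152]), np.float64(22.75), np.float32(578.0))
0.88 [255.3, 217.1, 389.6, 353.0] [252.9916 218.2707 388.0806 355.4449]
0.028 [-241.599     0.4809    0.223     0.2776] [-424.9073    0.4809    0.2229    0.2776]
0.03 [-250.        0.4799    0.2231    0.2796] [-356.9405    0.4798    0.2238    0.2796]
0.032 [-208.9222    0.4787    0.2236    0.2816] [-349.985     0.4774    0.2226    0.2816]
0.034 [-153.9015    0.4776    0.2255    0.2836] [-342.3896    0.4775    0.2254    0.2836]
```

View pics/held_f.png

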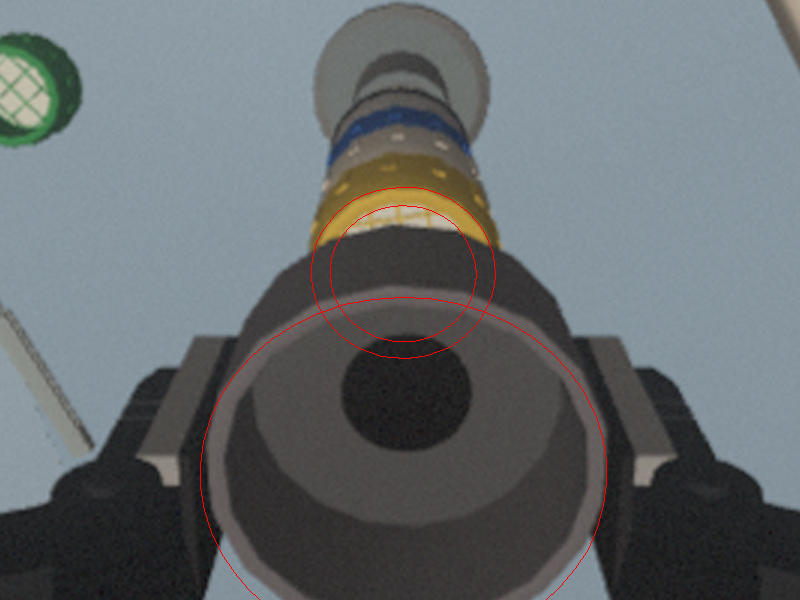

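The stack stands straight (yellow rim top at crop row 187). The funnel is level in the pads with its rim centre at about (0.480, 0.223), so it needs about 2 mm more in x and 1 mm less in y. Lowering.

Emit:
drive_tool:
  increments:
    - [[2.2,-1,-10],[0,0,0],0.45]
    - [[0,0,-9],[0,0,0],0.45]
    - [[0,0,-5],[0,0,0],0.45]
    - [[0,0,-4],[0,0,0],0.45]
    - [[0,0,0],[0,0,0],0.45]

```text
clock: 28.38
eef_pos: [0.4826, 0.2196, 0.218]
tool_rot: [0.139, 0.99, -0.001, -0.001]
ft_force: [0.5, 0.3, -0.1]
grip_width: 0.0522
grasp_force: 62.7
```

Emit:
drive_tool:
  increments:
    - [[0,0,-3],[0,0,0],0.45]
    - [[0,0,-2],[0,0,0],0.45]
    - [[0,0,-1],[0,0,0],0.45]
    - [[0,0,0],[0,0,0],0.45]

```text
clock: 28.72
eef_pos: [0.4831, 0.2204, 0.2137]
tool_rot: [0.138, 0.99, -0.0, -0.0]
ft_force: [0.2, -0.6, -0.7]
grip_width: 0.0524
grasp_force: 62.7
```

Emit:
drive_tool:
  increments:
    - [[0,0,-1],[0,0,0],0.45]
    - [[0,0,-1],[0,0,0],0.45]
    - [[0,0,0],[0,0,0],0.45]

```text
clock: 28.97
eef_pos: [0.4835, 0.2205, 0.2124]
tool_rot: [0.138, 0.99, 0.0, 0.001]
ft_force: [-0.3, 0.6, 1.4]
grip_width: 0.0526
grasp_force: 62.9
```

Emit:
drive_tool:
  increments:
    - [[0,0,-1],[0,0,0],0.45]
    - [[0,0,-1],[0,0,0],0.45]
    - [[0,0,0],[0,0,0],0.45]

```text
clock: 29.22
eef_pos: [0.4841, 0.2206, 0.2121]
tool_rot: [0.138, 0.99, 0.001, 0.002]
ft_force: [-0.7, -1.0, 9.1]
grip_width: 0.0525
grasp_force: 63.7
```

Emit:
drive_tool:
  increments:
    - [[0,0,-1],[0,0,0],0.45]
    - [[0,0,0],[0,0,0],0.45]

```text
clock: 29.38
eef_pos: [0.4844, 0.2207, 0.212]
tool_rot: [0.138, 0.99, 0.001, 0.002]
ft_force: [-1.7, -1.8, 13.1]
grip_width: 0.0521
grasp_force: 64.1
```

Seated at 0.212 (predicted 0.2124). Releasing, retracting, and checking from the wrist and the fixed cameras.

Emit:
drive_tool:
  increments:
    - [[0,0,2],[0,0,0],0.45]
    - [[0,0,0],[0,0,0],0.95]
    - [[0,0,0],[0,0,0],0.95]
    - [[0,0,0],[0,0,0],0.95]
    - [[0,0,0],[0,0,0],0.95]
    - [[0,0,0],[0,0,0],0.95]
    - [[0,0,10],[0,0,0],0.95]
    - [[0,0,30],[0,0,0],1]

```text
clock: 30.05
eef_pos: [0.4806, 0.2192, 0.2471]
tool_rot: [0.138, 0.99, -0.003, -0.004]
ft_force: [-0.5, 0.0, 0.8]
grip_width: 0.0851
grasp_force: 0.0
```

Emit:
drive_tool:
  increments:
    - [[0,0,35],[0,0,0],1]
    - [[0,0,35],[0,0,0],1]
    - [[0,0,10],[0,0,0],1]
    - [[0,0,0],[0,0,0],1]
    - [[0,0,0],[0,0,0],1]
    - [[0,0,0],[0,0,0],1]

```text
clock: 30.55
eef_pos: [0.4826, 0.2201, 0.3295]
tool_rot: [0.138, 0.99, -0.001, -0.001]
ft_force: [-0.3, -0.6, -1.8]
grip_width: 0.0855
grasp_force: 0.0
```

```bash
python3 - <<'E'
from iou import *
o=get_obs();print(o["clock"],o["eef_pos"],o["grip_width"])
w=camera("wrist");sc=camera("scene");tp=camera("top");M=model("f")[96:]
s=silhouettes("funnel",w)[0];print(s["conf"],np.round(s["bbox"],1),bb(proj(w,M+[.4822,.2218,.188])).round(1))
for z in(.184,.188,.192,.196): print(z,ioufit(w,s["region"],M+[0,0,z],[482,222],(0,400)))
for n,c in(("scene",sc),("top",tp)):
  for q,k,p in(("funnel","f",(.4822,.2218,.188)),("strainer_yellow","s",(.4822,.2218,.164)),("strainer_white","s",(.4822,.2218,.14)),("strainer_blue","s",(.4822,.2218,.116)),("strainer_green","s",(.4365,.08,0))):
    for s in silhouettes(q,c)[:1]: print(n,q,round(s["conf"],2),np.round(s["bbox"]),bb(proj(c,model(k)[96:]+p)).round())
E
```

```text
30.55 [0.4826 0.2201 0.3295] 0.08554819086231358
0.78 [289.7 172.8 357.9 243.8] [287.4 167.6 359.1 241.4]
0.184 (array([483.5632, 220.8593]), np.float64(121.6875), np.float32(4148.0))
0.188 (array([482.4355, 221.2642]), np.float64(69.0625), np.float32(4148.0))
0.192 (array([481.4121, 221.4297]), np.float64(160.1875), np.float32(4148.0))
0.196 (array([480.5068, 221.8328]), np.float64(303.5), np.float32(4148.0))
scene funnel 0.76 [395. 145. 430. 178.] [392. 142. 428. 179.]
scene strainer_yellow 0.68 [395. 171. 419. 188.] [392. 163. 418. 190.]
scene strainer_white 0.72 [392. 186. 417. 198.] [390. 173. 416. 200.]
scene strainer_blue 0.54 [389. 193. 414. 207.] [388. 183. 413. 209.]
scene strainer_green 0.59 [341. 179. 360. 204.] [343. 177. 362. 198.]
top strainer_white 0.49 [433. 205. 463. 230.] [237. 190. 255. 208.]
top strainer_green 0.72 [301. 220. 316. 236.] [298. 216. 314. 232.]
```

The funnel matches best at exactly 0.188 and all pieces lie in one upright column, with the gripper well clear. Handing in.

```bash
python3 -c "from workcell import job_done; print(job_done())"
```

```text
the job is handed in; nothing more can be done
None
```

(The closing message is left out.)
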